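Close the battery bay of a balance board

TASK

One half of a balance board lies bottom up on the sloping cradle with its battery bay open, and a screwdriver has been left lying on the battery. Lay the screwdriver in the steel tool tray, then set the black cover plate on the battery bay and press it down until both side catches have snapped over it and it sits flush all round. Do not jab the battery with the gripper, and leave the multimeter and the screw dish where they are.

Things in the scene. Friction and masses are not known exactly. Their poses are not given: they have to be found in the camera images.
- screwdriver: Screwdriver, 170 mm long, 80 to 150 g, lying on the battery along the slope, butt downhill, blade over the bay's upper rim. Origin on its axis, in the middle of the handle (95 mm long, 30 mm across, eight-sided, flats at +-y and +-z). x points along the shank (6 mm thick, 75 mm long) to the blade; at the start z leans like the seat's. Balanced near the origin.
- screwdriver_tip (a point): Blade end of the screwdriver, 122 mm ahead of its origin along its x.
- cover: Battery cover: flat black plate, 134 mm (its x) by 150 mm (its y), 6 mm thick, 100 to 200 g, lying on the bench. Origin at the centre of its underside, z up through the plate. A grip bar stands in the middle of its top face: 14 mm thick (x), 56 mm long (y), 20 mm high, so its top is 26 mm above the underside. Fits the bay either way round.
- seat (a point): Centre of the cover's seat, a ledge round the open bay (118 mm along x by 134 mm along y). z: the seat's normal, 28 degrees off vertical, leaning to the near (-x) side; x points up the slope, y across it. The cover's underside centre comes here, x along or against x. The rim stands 6 mm above; its bevel leaves 1.5 mm round the cover at the seat, 5 mm above.
- half: Half of a balance board, bottom up on a fixed cradle. Same axes as the seat; origin 6 mm above the seat's, at rim level. The case reaches 90 mm either way along x, to +90 mm along y (pivot stub to +127 mm). At -y a clear-covered circuit bay (-90 to -150 mm), then a wheel, 82 mm radius, at -161 to -209 mm, 47 mm above the rim.
- catch_l (a joint): Sprung snap hook, 22 mm long, mid-way along the seat's +y side. 0 at rest, up to 0.007 m pushed outward. Its nose stands 4 mm inside the seat's edge, 8 to 16 mm above the seat, with a steep lead-in. Pressing the cover's middle straight down along the seat's normal with about 7 to 15 N drives both catches out; once it is home they spring back over its edges, to 0 or within 2 mm of it.
- catch_r (a joint): The same catch at the seat's -y side.
- guide (a point): Midway between two grey guide tabs, 16 mm wide, at y +-45 mm on the seat's downhill (-x) edge, 18 mm above the seat. Their faces leave the cover 1.5 mm up to here and flare outward 4 mm over the last 7 mm. A cover let go above the catches slides down against them and stays proud; it goes in best if held by its bar, parallel to the seat and centred, while it is pushed.
- battery: Blue battery pack filling the bay, 112 by 126 mm, fixed. Origin at the centre of its top face, 5.5 mm below the seat; same axes as the seat.
- tray: Open steel tool tray, 240 mm (its x) by 150 mm (its y), fixed; walls 4 mm thick and 30 mm high, floor 4 mm thick. Origin at the centre of its underside, on the bench. A flat spanner 180 mm long and 8 mm thick lies along x in it, about 45 mm to its +y side; the rest is free.
- multimeter: Multimeter lying on the bench, 78 x 155 x 40 mm; origin at the centre of its underside. Not to be moved.
- screw_dish: Round steel dish of screws, 84 mm across, 18 mm high; origin at the centre of its underside. Not to be moved.
Not all that is in view belongs to the job. There is more than one size of the screwdriver; the job needs the smaller.

How it is judged:
On the way, in this order (a step that is already met when the one before it is completed fails the run):
1. the screwdriver lies in the tool tray and is let go (x of screwdriver in the frame of tray between -0.118 and 0.118 m and y of screwdriver in the frame of tray between -0.073 and 0.073 m and z of screwdriver in the frame of tray between 0 and 0.036 m and x of screwdriver_tip in the frame of tray between -0.118 and 0.118 m and y of screwdriver_tip in the frame of tray between -0.073 and 0.073 m and z of screwdriver_tip in the frame of tray between 0 and 0.036 m and contact force between the fingers and screwdriver below 0.1 N), for 0.2 s.
2. the fingers push the cover down into the mouth of the bay (x of cover in the frame of seat between -0.008 and 0.008 m and y of cover in the frame of seat between -0.008 and 0.008 m and z of cover in the frame of seat below 0.011 m and contact force between the fingers and cover above 2 N), for 0.05 s.
At the end, for the whole second after the job is handed in: The whole screwdriver lies at rest in the tool tray, and the cover lies in its seat on the battery bay, within 2 mm of fully down, parallel to the seat within 1.4 degrees, with both catches sprung back (under 3 mm) over its edges (all of step 1 and x of cover in the frame of seat between -0.006 and 0.006 m and y of cover in the frame of seat between -0.006 and 0.006 m and z of cover in the frame of seat between -0.003 and 0.002 m and angle between the z axis of cover and the z axis of seat, either way round below 0.025 rad and value of joint each of catch_l, catch_r below 0.003 m and linear speed of cover below 0.01 m/s and linear speed of screwdriver below 0.02 m/s); the robot touches nothing.
It fails at once if the gripper presses on the battery with more than 30 N (contact force between the fingers and battery above 30 N).
It fails at once if the multimeter or the screw dish is shifted more than 30 mm (distance of any of multimeter, screw_dish from where it was at the start of the episode above 0.03 m).
It also fails if it takes over 72 s, if anything falls off the work surface, if the arm or the gripper's body presses on something with over 40 N, if the wrist force passes 120 N, or if a joint passes its speed limit or range.

ROBOT

A 6-joint arm with a two-finger parallel gripper is mounted at the origin on the work surface. World frame = base frame: x ahead of the robot, y to its left, z up, the work surface at z = 0. Lengths are in m, angles in rad, forces in N, time in s.
With the tool pointing down it reaches from about 0.325 to 0.875 m from the base axis. Payload 4.4 kg.
Tool frame: the origin (TCP) lies at the centre of the arm's flange, where the gripper is bolted on; the fingertips stand 173 mm ahead of it and the grasp point (between the pads) lies 155 mm ahead of it (r.finger_overhang is the z of the fingertips in the tool frame, in m); z points along the fingers, x is the direction in which the jaws open and shut, and the axes are right-handed (so a half turn about z gives the same grasp; the last joint's range is limited). The gripper opens to 85 mm and grips with 20 to 120 N. Pads are 22 mm wide; open, the fingers measure 114 mm over their backs; the gripper's body (76 mm by 85 mm) begins 54 mm behind the grasp point. The pads swing forward as they close: fully open they stand 13 mm farther back than shut.
Start: joints at [1.028, 0.207, 1.542, -0, 1.393, -0.15], TCP at [0.22, 0.531, 0.405] pointing down, gripper open.
Joint ranges: [-2.73, 2.73], [-0.86, 2.22], [0.23, 2.46], [-1.11, 4.25], [0.08, 2.63], [-2.82, 2.82]. Speed limits (rad/s): [2.79, 2.79, 3.14, 3.14, 3.14, 3.14].

INTERFACE

Orientations are given as [roll, pitch, yaw] about the fixed x, y, z axes, in that order (R = Rz(yaw) Ry(pitch) Rx(roll)).
In Python, from plant import r, viewer gives the robot as it stands.
- The arm moves only by the tool apply_moves, never from a script. Its argument "commands" is text: rows parted by semicolons, each of 7 numbers parted by spaces: the closure, from 0 (fully open) to 1 (shut), then the shift along the tool's x, y, z in m, then the turn, a rotation vector about the tool's x, y, z in units of 8 degrees (1.0 is 8 degrees). In form: claw x y z rx ry rz; .... A call has exactly 10 rows; each row shifts and turns the pose as measured when the row begins, along the tool's axes as they then stand; what a row does not reach is not made up. A row lasts 1/8 s, in which the tool goes at most 62.5 mm and 10.7 degrees, less where a joint would pass 70% of its speed; a pose out of reach is approached as far as the arm can. A call with a gripper value outside its range is refused whole. The fingers move at their own pace and stop on an object; the grip force is fixed at half the most. Time passes only in rows, so rows that do not move let the fingers close, or fill a call up. It gives the time, the measured TCP pose, the force and the opening at its end, in the units of the state.
- r.sense(): the state, without advancing time (a new reading comes with each control period).
- viewer.grab_frame(name): name is "side" or "top" or "wrist"; returns a dict with "color" (384x512x3 uint8, red, green, blue), "range_z" (384x512 float32, m along the optical axis (not along the pixel's ray), 0 where there is no reading), "fx", "fy", "cx", "cy" (pixels), "eye" and "rotation" of the camera in the world; the wrist camera has in their place "T_tool_cam" (4x4, takes a point from camera to tool coordinates, whose origin is the TCP and whose axes are the tool frame's). Camera axes: x right, y up, looking along -z (the intrinsics and any distortion apply to the point x, -y, -z); pixel columns grow to the right and rows downward; lengths in m; the calibration is good to about 2 mm. A picture is of the moment at which its call begins: read the wrist's pose just before it.
- r.finish_job(): hands the job in, once; it reports no verdict.
The state is a dict: "clock": time; "joint_pos": joint angles; "qvel": joint speeds; "joint_efforts": joint torques, N m; "eef_pos": TCP position; "ee_rot": TCP orientation; "ft_force": force on the tool from outside, world axes, zero at the start; "ft_torque": the same for the moment, N m; "width": finger opening in m.
Only numpy, scipy, OpenCV 4.12 (cv2) and the standard library are available. Lean on these libraries where they do the work, as an engineer would, in place of code of your own. Each camera call takes 0.05 s, during which the arm holds its last target. There are 200 camera calls.

## Working session

There is one attempt and no reset: what is moved stays moved. The work goes in short steps, Python scripts to look and compute and a tool call to move; the robot and the scene stay as the last step left them, time stands still between calls to the robot, and variables do not carry over. Pictures are saved under pics/ and viewed, about 8 in all and at most 12, crops included, and the job is handed in when it is done.

Besides the shell and the picture viewer there is one more tool, called after ">>>" as name(argument=value, ...) on one line, values as JSON. apply_moves: Moves the arm, as the interface text tells. Its arguments: {"type":"object","properties":{"commands":{"type":"string"}},"required":["commands"]}

```bash
mkdir -p pics; ls
cat > h.py <<'E'
import numpy as np, cv2, pickle
from scipy.spatial.transform import Rotation as R
def rot(s):
    return R.from_euler('xyz', s['ee_rot']).as_matrix()
def grab(name):
    from plant import r, viewer
    s=r.sense(); f=viewer.grab_frame(name)
    if 'T_tool_cam' in f:
        T=np.eye(4);T[:3,:3]=rot(s);T[:3,3]=s['eef_pos'];T=T@f['T_tool_cam']
        f['rotation'],f['eye']=T[:3,:3],T[:3,3]
    return f
def cloud(f):
    z=f['range_z'];v,u=np.mgrid[:z.shape[0],:z.shape[1]]
    p=np.stack([(u-f['cx'])/f['fx']*z,-(v-f['cy'])/f['fy']*z,-z],-1)
    P=p@np.asarray(f['rotation']).T+np.asarray(f['eye']); P[z==0]=np.nan
    return P
E
python3 - <<'E'
from h import *
from plant import r
s=r.sense();print(s)
for n in ['top','side']:
    f=grab(n);pickle.dump(f,open(n+'.pkl','wb'))
    cv2.imwrite(f'pics/{n}0.png',f['color'][...,::-1])
    print(n,f['eye'],f['rotation'],f['fx'],f['cx'],f['cy'],[k for k in f])
E
```

```text
pics
{'clock': 0.0, 'joint_pos': array([ 1.02847508e+00,  2.07462593e-01,  1.54297386e+00, -1.78721352e-05,
        1.39351757e+00, -1.50517189e-01]), 'qvel': array([-0.00251743, -0.00061262, -0.00095269,  0.00018039,  0.00252142,
       -0.0005654 ]), 'joint_efforts': array([ 1.28510483e-04, -3.83026993e+01, -2.91602218e+01, -2.24965015e-04,
        1.02708733e-02,  6.34613002e-06]), 'eef_pos': array([0.21939723, 0.53109956, 0.40349167]), 'ee_rot': array([-3.14125595e+00,  2.33730726e-03,  1.17899583e+00]), 'ft_force': array([ 0.48932857, -0.78397402, -0.35592577]), 'ft_torque': array([ 0.00490297, -0.00033536, -0.01653168]), 'width': 0.08544690284165896}
top [ 0.30359675 -0.01740391  1.09087356] [ 0.15719309  0.0339828  -1.55243408] 354.3042170164899 258.17773855945575 194.25866917530576 ['color', 'range_z', 'fx', 'fy', 'cx', 'cy', 'eye', 'rotation']
side [-0.02861915 -0.47786188  0.95041428] [ 0.7118798   0.00578891 -0.82462399] 403.9194142964988 257.17085246233466 181.84416807518463 ['color', 'range_z', 'fx', 'fy', 'cx', 'cy', 'eye', 'rotation']
```

```bash
sed -i "s/np.asarray(f\['rotation'\])/rotm(f['rotation'])/" h.py
cat >> h.py <<'E'
def rotm(a):
    a=np.asarray(a); return a if a.shape==(3,3) else R.from_euler('xyz',a).as_matrix()
E
echo
```

```text
(no output)
```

View pics/top0.png

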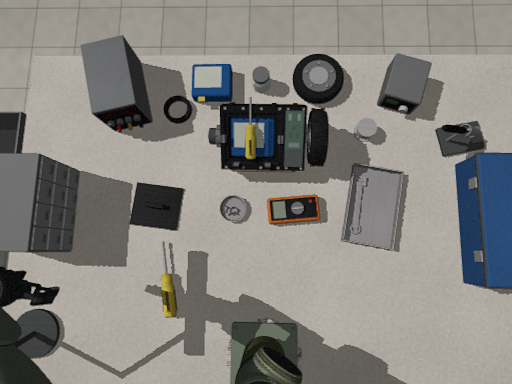

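View pics/side0.png

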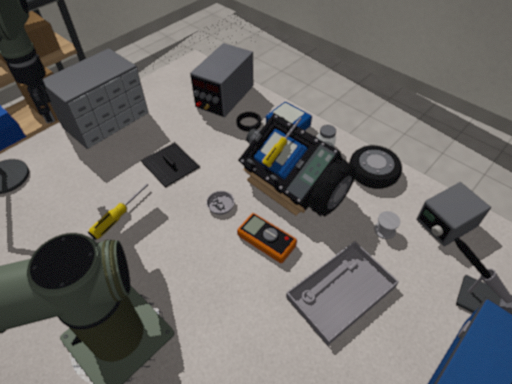

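```bash
cat > m.py <<'E'
from h import *
t=pickle.load(open('top.pkl','rb'));s=pickle.load(open('side.pkl','rb'))
def pts(f,box,hs):
    u0,v0,u1,v1=box;P=cloud(f)[v0:v1,u0:u1];c=cv2.cvtColor(f['color'],cv2.COLOR_RGB2HSV)[v0:v1,u0:u1]
    m=(c>=hs[0]).all(-1)&(c<=hs[1]).all(-1)&np.isfinite(P[...,0]);return P[m]
def plane(p):
    for _ in range(4):
        c=np.median(p,0) if _==0 else p.mean(0);n=np.linalg.svd(p-c)[2][2];d=(p-c)@n;k=abs(d)<max(.003,1.5*np.median(abs(d)));p=p[k]
    n=n*np.sign(n[2]);return p.mean(0),n,len(p)
def rect(p,n=None):
    q=(p[:,:2]*1000).astype(np.float32);return cv2.minAreaRect(q)
Y=((18,110,70),(34,255,255));B=((98,110,40),(122,255,255))
for nm,f,by,bb in [('top',t,(235,95,265,165),(228,112,280,160)),('side',s,(255,125,300,175),(245,120,310,180))]:
    y=pts(f,by,Y);print(nm,'yellow',len(y),y.mean(0),y.min(0),y.max(0))
    c=y.mean(0);d=np.linalg.svd(y-c)[2][0];d*=np.sign(d[0]);pr=(y-c)@d;print(' axis',d,'ext',pr.min(),pr.max())
    b=pts(f,bb,B);c,n,k=plane(b);print(' batt',c,n,k,np.degrees(np.arccos(n[2])),b.min(0),b.max(0))
P=cloud(t)
# cover
d=pts(t,(125,178,190,235),((0,0,0),(180,255,75)));d=d[d[:,2]<.05];lo=d[d[:,2]<.014]
print('cover',rect(d),np.percentile(d[:,2],[5,50,99])); hi=d[d[:,2]>.018];print(' bar',len(hi),rect(hi) if len(hi)>3 else '',hi.mean(0))
# tray
q=P[160:255,338:408].reshape(-1,3);q=q[(q[:,2]>.018)&(q[:,2]<.05)];print('tray',rect(q),np.percentile(q[:,2],[5,95]))
for n,b in [('meter',(264,192,324,226)),('dish',(216,193,252,226))]:
    q=P[b[1]:b[3],b[0]:b[2]].reshape(-1,3);q=q[q[:,2]>.008];print(n,rect(q),q[:,2].max())
# everything tall near path
for n,b in [('psu',(80,35,152,135)),('wheel',(305,105,330,168)),('meter2',(375,50,432,115)),('can',(355,115,380,145))]:
    q=P[b[1]:b[3],b[0]:b[2]].reshape(-1,3);q=q[q[:,2]>.02];print(n,rect(q),q[:,2].max())
E
python3 m.py
```

```text
top yellow 325 [0.60064927 0.04285567 0.14023046] [0.55955704 0.02920051 0.09215087] [0.64594417 0.05970751 0.16559851]
 axis [ 0.884121   -0.01285487  0.46708115] ext -0.051899562459168005 0.0471457805542009
 batt [0.6174539  0.02280446 0.12033954] [-0.44964109  0.02233012  0.89293015] 563 26.75621015386631 [ 0.56839928 -0.02376295  0.05596156] [0.68974563 0.10520819 0.15755446]
side yellow 290 [0.59753271 0.04073706 0.14018685] [0.55809234 0.02734954 0.10592552] [0.64253483 0.05645376 0.16620608]
 axis [0.88735445 0.00120717 0.46108636] ext -0.043847356732626755 0.04974751000515368
 batt [0.65487029 0.05167937 0.09254867] [0.14514908 0.22543859 0.96338424] 202 15.55270149642586 [ 0.56376534 -0.02802664  0.01290082] [0.87385217 0.22949408 0.1791254 ]
cover ((434.83221435546875, 340.63092041015625), (152.79547119140625, 132.18179321289062), 82.60214233398438) [0.0025805  0.00614123 0.02705959]
 bar 86 ((433.7580871582031, 338.8715515136719), (55.93483352661133, 14.16279411315918), 83.11991882324219) [0.43369481 0.33859226 0.02551318]
tray ((442.602294921875, -323.40380859375), (151.8506317138672, 240.73724365234375), 80.24420928955078) [0.01924419 0.03310969]
meter ((428.40936279296875, -83.95438385009766), (78.510009765625, 154.53720092773438), 5.887744426727295) 0.05149200863225856
dish ((429.7933654785156, 98.57765197753906), (80.4340591430664, 80.20465087890625), 1.9920172691345215) 0.022139688950273628
psu ((787.658935546875, 453.97613525390625), (242.2668914794922, 130.6727752685547), 14.207490921020508) 0.16211740514402107
wheel ((628.405517578125, -138.40505981445312), (167.9727020263672, 62.98325729370117), 0.7669246792793274) 0.1874226256589835
meter2 ((809.6097412109375, -418.3579406738281), (110.717529296875, 156.6877899169922), 72.6854019165039) 0.09585362823395993
can ((678.5836791992188, -304.99188232421875), (57.628387451171875, 57.96640396118164), 83.15692901611328) 0.05543200312599805
```

```bash
cat >> h.py <<'E'
from scipy.spatial.transform import Slerp
def plan(p,Rg,n,claw,s=None):
    """rows in tool axes from the measured pose straight to pose (p,Rg)"""
    from plant import r
    s=s or r.sense();p0=np.array(s['eef_pos']);R0=R.from_matrix(rot(s));Rg=R.from_matrix(Rg)
    w=(R0.inv()*Rg).as_rotvec();p=np.asarray(p);Rc=R0
    print('dist',np.linalg.norm(p-p0),'deg',np.degrees(np.linalg.norm(w)))
    for i in range(n):
        d=Rc.inv().apply((p-p0)/n);print(claw,np.round(d,4),np.round(w/n/np.radians(8),3));Rc=Rc*R.from_rotvec(w/n)
def frame(x,z):
    z=np.array(z,float)/np.linalg.norm(z);x=np.array(x,float);x=x-z*(x@z);x/=np.linalg.norm(x);return np.c_[x,np.cross(z,x),z]
def seatR(yaw,tilt=28):
    return (R.from_euler('z',yaw,degrees=True)*R.from_euler('y',-tilt,degrees=True)).as_matrix()
E
python3 - <<'E'
from h import *
S=seatR(-1);print(S)
plan([.446,.035,.435],frame(S[:,1],-S[:,2]),12,0)
E
```

```text
[[ 0.88281312  0.01745241 -0.46940006]
 [-0.01540956  0.9998477   0.00819341]
 [ 0.46947156  0.          0.88294759]]
dist 0.5463181792058948 deg 35.176687728212805
0 [-0.031   0.0332 -0.0026] [-0.289  0.056 -0.219]
0 [-0.032   0.0324 -0.0015] [-0.289  0.056 -0.219]
0 [-0.033   0.0314 -0.0005] [-0.289  0.056 -0.219]
0 [-0.0339  0.0304  0.0005] [-0.289  0.056 -0.219]
0 [-0.0348  0.0293  0.0015] [-0.289  0.056 -0.219]
0 [-0.0357  0.0281  0.0024] [-0.289  0.056 -0.219]
0 [-0.0366  0.0269  0.0032] [-0.289  0.056 -0.219]
0 [-0.0374  0.0257  0.004 ] [-0.289  0.056 -0.219]
0 [-0.0382  0.0243  0.0047] [-0.289  0.056 -0.219]
0 [-0.039   0.0229  0.0053] [-0.289  0.056 -0.219]
0 [-0.0397  0.0215  0.0059] [-0.289  0.056 -0.219]
0 [-0.0404  0.02    0.0064] [-0.289  0.056 -0.219]
```

>>> apply_moves(commands="0 -0.031 0.033 -0.003 -0.29 0.056 -0.22;0 -0.032 0.032 -0.002 -0.29 0.056 -0.22;0 -0.033 0.031 0 -0.29 0.056 -0.22;0 -0.034 0.030 0 -0.29 0.056 -0.22;0 -0.035 0.029 0.002 -0.29 0.056 -0.22;0 -0.036 0.028 0.002 -0.29 0.056 -0.22;0 -0.037 0.027 0.003 -0.29 0.056 -0.22;0 -0.037 0.026 0.004 -0.29 0.056 -0.22;0 -0.038 0.024 0.005 -0.29 0.056 -0.22;0 -0.039 0.023 0.005 -0.29 0.056 -0.22")

```text
clock: 1.35
eef_pos: [0.4114, 0.1086, 0.4286]
ee_rot: [2.725, -0.003, 1.512]
ft_force: [-0.5, -0.0, 0.1]
width: 0.0855
```

Run:
```python
from h import *
S=seatR(-1)
plan([.446,.035,.435],frame(S[:,1],-S[:,2]),4,0)
```

```text
dist 0.08158996036333412 deg 4.751714974798724
0 [-0.0179  0.0096  0.0024] [-0.128  0.028 -0.07 ]
0 [-0.018   0.0093  0.0025] [-0.128  0.028 -0.07 ]
0 [-0.0181  0.0091  0.0026] [-0.128  0.028 -0.07 ]
0 [-0.0182  0.0089  0.0027] [-0.128  0.028 -0.07 ]
```

>>> apply_moves(commands="0 -0.018 0.0095 0.0025 -0.13 0.03 -0.07;0 -0.018 0.0095 0.0025 -0.13 0.03 -0.07;0 -0.018 0.009 0.0025 -0.13 0.03 -0.07;0 -0.018 0.009 0.0025 -0.13 0.03 -0.07;0 0 0 0 0 0 0;0 0 0 0 0 0 0;0 0 0 0 0 0 0;0 0 0 0 0 0 0;0 0 0 0 0 0 0;0 0 0 0 0 0 0")

```text
clock: 2.6
eef_pos: [0.4448, 0.0314, 0.4323]
ee_rot: [2.657, -0.002, 1.551]
ft_force: [-0.2, -0.2, -0.1]
width: 0.0855
```

Run:
```python
from h import *
from plant import r
print(r.sense()['eef_pos'],r.sense()['ee_rot'])
f=grab('wrist');pickle.dump(f,open('w1.pkl','wb'));cv2.imwrite('pics/w1.png',f['color'][...,::-1]);print(f['T_tool_cam'],f['fx'],f['eye'])
```

```text
[0.44484884 0.03141032 0.43234459] [ 2.65695232e+00 -1.70655283e-03  1.55104279e+00]
[[ 9.99999549e-01  6.47920127e-04 -6.94572488e-04  4.54925602e-04]
 [ 3.88872853e-04 -9.46409583e-01 -3.22968650e-01 -8.28281872e-02]
 [-8.66607948e-04  3.22968235e-01 -9.46409408e-01  3.13523804e-02]
 [ 0.00000000e+00  0.00000000e+00  0.00000000e+00  1.00000000e+00]] 311.84788207610427 [0.38618837 0.03313746 0.36601471]
```

View pics/w1.png

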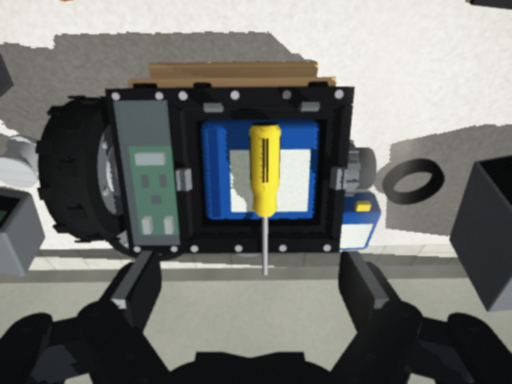

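```bash
cat > m2.py <<'E'
from h import *
import m as M
f=pickle.load(open('w1.pkl','rb'));P=cloud(f);hsv=cv2.cvtColor(f['color'],cv2.COLOR_RGB2HSV)
bl=M.pts(f,(195,112,325,228),M.B);c,n,k=M.plane(bl);print('batt plane',c,n,k,'tilt',np.degrees(np.arccos(n[2])),'yaw',np.degrees(np.arctan2(-n[1],-n[0])))
# rim plane
dk=M.pts(f,(110,85,356,254),((0,0,0),(180,255,60)));S=seatR(-1);q=(dk-c)@S
h=np.histogram(q[:,2],bins=np.arange(-.01,.03,.002));print(h[0],np.round(h[1],3))
rm=dk[(q[:,2]>.0075)&(q[:,2]<.016)];cr,nr,k=M.plane(rm);print('rim',cr,nr,k,'tilt',np.degrees(np.arccos(nr[2])),'yaw',np.degrees(np.arctan2(-nr[1],-nr[0])),'above batt',(cr-c)@nr)
for nm,o,pp in [('batt',c,bl)]:
    S=seatR(0);q=(pp-o)@S;q=q[abs(q[:,2])<.004];lo,hi=q.min(0),q.max(0)
    r_=cv2.minAreaRect((q[:,:2]*1000).astype(np.float32));print(nm,r_,'world c',o+S@np.array([r_[0][0],r_[0][1],0])/1000)
q=(rm-cr)@seatR(0);q=q[abs(q[:,2])<.003];r_=cv2.minAreaRect((q[:,:2]*1000).astype(np.float32));print('rim rect',r_,'world',cr+seatR(0)@np.array([*r_[0],0])/1000)
y=M.pts(f,(245,118,285,222),M.Y);cy=y.mean(0);d=np.linalg.svd(y-cy)[2][0];d*=np.sign(d[0]);pr=(y-cy)@d
print('yellow',cy,d,pr.min(),pr.max(),'yaw in plane',np.degrees(np.arctan2(d[1],d@[.883,0,.469])))
for nm,b in [('cl',(330,165,344,192)),('cr',(177,166,191,192)),('t1',(203,101,223,112)),('t2',(300,101,320,112))]:
    p=M.pts(f,b,((0,0,90),(180,60,200)));print(nm,len(p),np.median(p,0), (p.mean(0)-c)@seatR(0))
E
python3 m2.py | sed -n '/batt plane/,$p'
```

```text
batt plane [0.61270404 0.02895537 0.11701728] [-0.46956997  0.01065947  0.88283091] 4640 tilt 28.014236748706985 yaw -1.300419467015658
[ 192  267  266  211  195  282  251 2527 2563  861 5700 3427   95   67
   54   36   15    0    0] [-0.01  -0.008 -0.006 -0.004 -0.002  0.     0.002  0.004  0.006  0.008
  0.01   0.012  0.014  0.016  0.018  0.02   0.022  0.024  0.026  0.028]
rim [0.60459399 0.01599035 0.12595814] [-0.46909537  0.00471256  0.88313494] 9759 tilt 27.97712642464103 yaw -0.5755768566337407 above batt 0.011639274325599176
batt ((8.515388488769531, 11.645393371582031), (123.60130310058594, 109.03704833984375), 89.61620330810547) world c [0.62022268 0.04060076 0.12101501]
rim rect ((12.084098815917969, -14.605453491210938), (258.5552673339844, 180.51370239257812), 89.34001922607422) world [0.61526362 0.00138489 0.13163128]
yellow [0.59658712 0.04462452 0.13858817] [ 0.89041441 -0.00939893  0.45505366] -0.04291335798419862 0.052799539171641346 yaw in plane -0.5386881633049989
cl 125 [0.61283602 0.12054877 0.13994929] [0.01061898 0.0919761  0.02016126]
cr 208 [ 0.6105354  -0.03591074  0.1382601 ] [ 0.00837849 -0.06673102  0.01976362]
t1 136 [ 0.54186776 -0.00263799  0.11343363] [-0.06337762 -0.03177684  0.02953693]
t2 124 [0.54238815 0.08639095 0.11390598] [-0.06270958  0.05745579  0.029722  ]
```

```bash
cat >> h.py <<'E'
S=seatR(-.5);seat=np.array([.6178,.0413,.126])
def up(p): return p+S[:,2]*.155
E
python3 - <<'E'
from h import *
g=seat+S@[-.009,.0022,.0155];G=frame(S[:,1],-S[:,2]);print(g,up(g))
plan(up(g)+S[:,2]*.06,G,4,.35)
plan(up(g),G,1,.35)
E
```

```text
[0.60259644 0.04363276 0.13546044] [0.52983112 0.04426778 0.27231732]
dist 0.12189863290148248 deg 0.6857502934536316
0.35 [0.0035 0.     0.0303] [-0.007  0.007 -0.019]
0.35 [0.0035 0.     0.0303] [-0.007  0.007 -0.019]
0.35 [ 0.0035 -0.      0.0303] [-0.007  0.007 -0.019]
0.35 [ 0.0034 -0.      0.0303] [-0.007  0.007 -0.019]
dist 0.1816460028003571 deg 0.6857502934536316
0.35 [0.0143 0.0004 0.1811] [-0.029  0.026 -0.076]
```

>>> apply_moves(commands="0.35 0.0035 0 0.03 0 0 -0.02;0.35 0.0035 0 0.03 0 0 -0.02;0.35 0.0035 0 0.03 0 0 -0.02;0.35 0.0035 0 0.03 0 0 -0.02;0.35 0 0 0.015 0 0 0;0.35 0 0 0.015 0 0 0;0.35 0 0 0.01 0 0 0;0.35 0 0 0.006 0 0 0;0.35 0 0 0 0 0 0;0.35 0 0 0 0 0 0")

```text
clock: 3.9
eef_pos: [0.5273, 0.044, 0.2857]
ee_rot: [2.647, 0.005, 1.561]
ft_force: [-0.0, -0.1, 0.0]
width: 0.0554
```

Run:
```python
from h import *
g=seat+S@[-.009,.0022,.0155];G=frame(S[:,1],-S[:,2])
plan(up(g),G,1,.35)
f=grab('wrist');pickle.dump(f,open('w2.pkl','wb'));cv2.imwrite('pics/w2.png',f['color'][...,::-1])
```

```text
dist 0.013579346173817713 deg 0.4223135466864263
0.35 [ 0.0004 -0.0041  0.0129] [0.039 0.035 0.008]
```

View pics/w2.png

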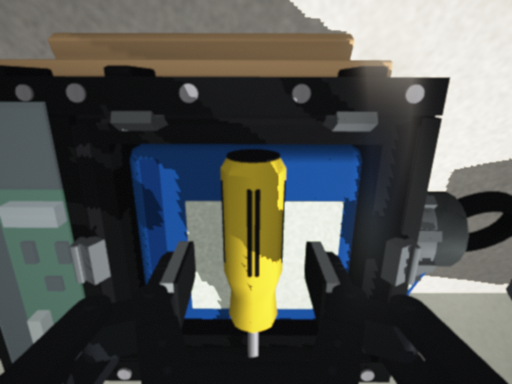

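>>> apply_moves(commands="0.35 0.0005 -0.003 0.007 0 0 0;0.35 0 -0.002 0.006 0 0 0;0.35 0 0 0 0 0 0;0.9 0 0 0 0 0 0;0.9 0 0 0 0 0 0;0.9 0 0 0 0 0 0;0.9 0 0 0 0 0 0;0.9 0 0 0 0 0 0;0.9 0 0 0 0 0 0;0.9 0 0 0 0 0 0")

```text
clock: 5.2
eef_pos: [0.529, 0.0446, 0.2717]
ee_rot: [2.646, 0.005, 1.561]
ft_force: [-0.2, -0.7, -0.2]
width: 0.0288
```

```bash
cat >> h.py <<'E'
T=R.from_euler('z',-9.8,degrees=True).as_matrix();tray=np.array([.4426,-.3234,0])
E
python3 - <<'E'
from h import *
from plant import r
s=dict(r.sense());p=np.array(s['eef_pos'])+S[:,2]*.12
s['eef_pos']=p;g=tray+T@[-.04,-.015,.36];print(p,g);plan(g,frame(T[:,1],[0,0,-1]),11,.9,s)
E
```

```text
[0.4727083  0.04504884 0.37768486] [ 0.40063054 -0.33137274  0.36      ]
dist 0.38366803789916926 deg 29.83084994947842
0.9 [-0.0343 -0.0063 -0.0014] [ 0.322 -0.023  0.104]
0.9 [-0.0344 -0.0059 -0.001 ] [ 0.322 -0.023  0.104]
0.9 [-0.0345 -0.0054 -0.0006] [ 0.322 -0.023  0.104]
0.9 [-0.0345 -0.0049 -0.0003] [ 0.322 -0.023  0.104]
0.9 [-0.0346 -0.0044  0.    ] [ 0.322 -0.023  0.104]
0.9 [-0.0347 -0.0039  0.0003] [ 0.322 -0.023  0.104]
0.9 [-0.0347 -0.0034  0.0006] [ 0.322 -0.023  0.104]
0.9 [-0.0348 -0.0029  0.0008] [ 0.322 -0.023  0.104]
0.9 [-0.0348 -0.0023  0.0011] [ 0.322 -0.023  0.104]
0.9 [-0.0348 -0.0018  0.0013] [ 0.322 -0.023  0.104]
0.9 [-0.0348 -0.0012  0.0015] [ 0.322 -0.023  0.104]
```

>>> apply_moves(commands="0.9 0 0 -0.01 0 0 0;0.9 0 0 -0.02 0 0 0;0.9 0 0 -0.03 0 0 0;0.9 0 0 -0.03 0 0 0;0.9 0 0 -0.03 0 0 0;0.9 0 0 0 0 0 0;0.9 0 0 0 0 0 0;0.9 0 0 0 0 0 0;0.9 0 0 0 0 0 0;0.9 0 0 0 0 0 0")

```text
clock: 6.45
eef_pos: [0.4684, 0.0456, 0.3778]
ee_rot: [2.654, 0.005, 1.561]
ft_force: [-0.1, 0.5, 0.0]
width: 0.0292
```

>>> apply_moves(commands="0.9 -0.035 -0.006 -0.001 0.32 -0.02 0.1;0.9 -0.035 -0.006 -0.001 0.32 -0.02 0.1;0.9 -0.035 -0.005 0 0.32 -0.02 0.1;0.9 -0.035 -0.005 0 0.32 -0.02 0.1;0.9 -0.035 -0.004 0 0.32 -0.02 0.1;0.9 -0.035 -0.004 0 0.32 -0.02 0.1;0.9 -0.035 -0.003 0 0.32 -0.02 0.1;0.9 -0.035 -0.003 0 0.32 -0.02 0.1;0.9 -0.035 -0.002 0.001 0.32 -0.02 0.1;0.9 -0.035 -0.002 0.001 0.32 -0.02 0.1")

```text
clock: 7.7
eef_pos: [0.4037, -0.3105, 0.359]
ee_rot: [3.118, -0.006, 1.42]
ft_force: [-0.9, -0.1, -0.7]
width: 0.0293
```

Run:
```python
from h import *
g=tray+T@[-.04,-.015,.26];plan(g,frame(T[:,1],[0,0,-1]),4,.9)
f=grab('side');pickle.dump(f,open('s2.pkl','wb'));cv2.imwrite('pics/s2.png',f['color'][...,::-1])
```

```text
dist 0.10122943976649995 deg 1.8177914824733958
0.9 [-0.0054 -0.0006  0.0247] [ 0.042 -0.01   0.037]
0.9 [-0.0054 -0.0004  0.0247] [ 0.042 -0.01   0.037]
0.9 [-0.0053 -0.0002  0.0247] [ 0.042 -0.01   0.037]
0.9 [-0.0053 -0.      0.0247] [ 0.042 -0.01   0.037]
```

View pics/s2.png

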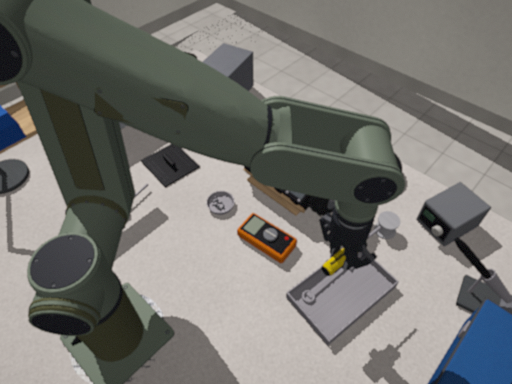

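>>> apply_moves(commands="0.9 -0.0055 0 0.025 0.04 0 0.04;0.9 -0.0055 0 0.025 0.04 0 0.04;0.9 -0.0055 0 0.025 0.04 0 0.04;0.9 -0.0055 0 0.025 0.04 0 0.04;0.9 0 0 0.025 0 0 0;0.9 0 0 0.02 0 0 0;0.9 0 0 0.012 0 0 0;0.9 0 0 0.008 0 0 0;0.9 0 0 0 0 0 0;0.9 0 0 0 0 0 0")

```text
clock: 9.0
eef_pos: [0.4031, -0.3405, 0.1879]
ee_rot: [3.137, 0.002, 1.391]
ft_force: [-0.3, -0.0, -0.9]
width: 0.0289
```

Run:
```python
from h import *
g=tray+T@[-.04,-.015,.182];plan(g,frame(T[:,1],[0,0,-1]),1,.9)
f=grab('wrist');P=cloud(f);cv2.imwrite('pics/w3.png',f['color'][...,::-1]);pickle.dump(f,open('w3.pkl','wb'))
hsv=cv2.cvtColor(f['color'],cv2.COLOR_RGB2HSV);m=(hsv[...,0]>=18)&(hsv[...,0]<=34)&(hsv[...,1]>110)&(hsv[...,2]>70)&np.isfinite(P[...,0])
y=P[m];d=np.linalg.norm(y[:,:2]-g[:2],axis=1)<.12;y=y[d];c=y.mean(0);a=np.linalg.svd(y-c)[2][0];print(len(y),c,a,((y-c)@a).min(),((y-c)@a).max(),np.percentile(y[:,2],[1,50,99]))
```

```text
dist 0.01114418225588912 deg 0.5752134209678962
0.9 [ 0.0085 -0.0041  0.0059] [ 0.035  0.013 -0.062]
9343 [ 0.39609333 -0.33860338  0.03888029] [ 0.98354205 -0.17983226 -0.01747545] -0.03847237723790893 0.08856816598133724 [0.02902098 0.03944875 0.04356596]
```

View pics/w3.png

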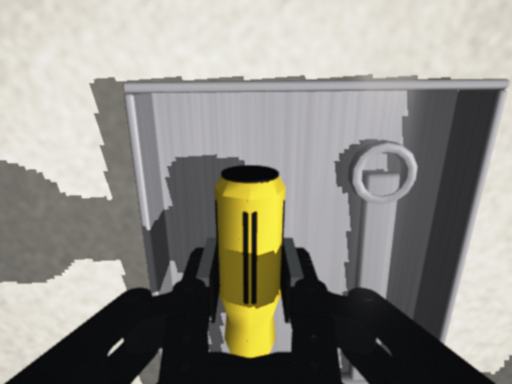

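>>> apply_moves(commands="0.9 0.004 -0.002 0.003 0 0 0;0.9 0.003 -0.002 0.003 0 0 0;0.9 0 0 0.001 0 0 0;0.7 0 0 0 0 0 0;0.5 0 0 0 0 0 0;0.5 0 0 0 0 0 0;0.5 0 0 0 0 0 0;0.5 0 0 0 0 0 0;0.5 0 0 -0.003 0 0 0;0.5 0 0 -0.01 0 0 0")

```text
clock: 10.3
eef_pos: [0.4006, -0.3328, 0.1953]
ee_rot: [3.135, 0.003, 1.391]
ft_force: [0.0, -0.7, 0.4]
width: 0.0434
```

>>> apply_moves(commands="0.5 0 0 -0.03 0 0 0;0.5 0 0 -0.04 0 0 0;0.5 0 0 -0.04 0 0 0;0.5 0 0 -0.04 0 0 0;0.5 0 0 -0.03 0 0 0;0.3 0 0 0 0 0 0;0 0 0 0 0 0 0;0 0 0 0 0 0 0;0 0 0 0 0 0 0;0 0 0 0 0 0 0")

```text
clock: 11.55
eef_pos: [0.3982, -0.3305, 0.3816]
ee_rot: [3.137, 0.002, 1.391]
ft_force: [0.5, -0.9, -0.9]
width: 0.0855
```

```bash
cat >> h.py <<'E'
C=R.from_euler('z',-7.2,degrees=True).as_matrix();cov=np.array([.4338,.3388,0])
E
python3 - <<'E'
from h import *
f=grab('wrist');P=cloud(f)
hsv=cv2.cvtColor(f['color'],cv2.COLOR_RGB2HSV);m=(hsv[...,0]>=18)&(hsv[...,0]<=34)&(hsv[...,1]>110)&(hsv[...,2]>70)&np.isfinite(P[...,0])
y=(P[m]-tray)@T;y=y[(abs(y[:,0])<.15)&(abs(y[:,1])<.1)];c=y.mean(0);a=np.linalg.svd(y-c)[2][0];a*=np.sign(a[0]);print(len(y),c,a,y.min(0),y.max(0))
plan([.434,.339,.36],frame(C[:,0],[0,0,-1]),14,0)
E
```

```text
2042 [-0.04179967 -0.01512268  0.03004297] [ 0.99967779 -0.01511327 -0.02039367] [-0.08484941 -0.02934311  0.01796822] [ 0.01006418 -0.00056377  0.03557836]
dist 0.6707928455864536 deg 86.90218793274963
0 [ 0.0475 -0.006   0.0014] [ 0.003 -0.001  0.776]
0 [ 0.0466 -0.0111  0.0014] [ 0.003 -0.001  0.776]
0 [ 0.0451 -0.0161  0.0014] [ 0.003 -0.001  0.776]
0 [ 0.0431 -0.0209  0.0014] [ 0.003 -0.001  0.776]
0 [ 0.0406 -0.0254  0.0014] [ 0.003 -0.001  0.776]
0 [ 0.0376 -0.0297  0.0014] [ 0.003 -0.001  0.776]
0 [ 0.0342 -0.0336  0.0014] [ 0.003 -0.001  0.776]
0 [ 0.0303 -0.0371  0.0014] [ 0.003 -0.001  0.776]
0 [ 0.0262 -0.0401  0.0015] [ 0.003 -0.001  0.776]
0 [ 0.0217 -0.0427  0.0015] [ 0.003 -0.001  0.776]
0 [ 0.0169 -0.0448  0.0015] [ 0.003 -0.001  0.776]
0 [ 0.012  -0.0464  0.0015] [ 0.003 -0.001  0.776]
0 [ 0.0069 -0.0474  0.0015] [ 0.003 -0.001  0.776]
0 [ 0.0017 -0.0479  0.0015] [ 0.003 -0.001  0.776]
```

>>> apply_moves(commands="0 0.0475 -0.006 0.001 0 0 0.78;0 0.0465 -0.011 0.001 0 0 0.78;0 0.045 -0.016 0.001 0 0 0.78;0 0.043 -0.021 0.001 0 0 0.78;0 0.0405 -0.0255 0.001 0 0 0.78;0 0.0375 -0.03 0.001 0 0 0.78;0 0.034 -0.0335 0.001 0 0 0.78;0 0.03 -0.037 0.001 0 0 0.78;0 0.026 -0.04 0.001 0 0 0.78;0 0.022 -0.0425 0.001 0 0 0.78")

```text
clock: 12.85
eef_pos: [0.4342, 0.1572, 0.3691]
ee_rot: [3.138, -0.006, 0.257]
ft_force: [0.3, -0.3, -0.3]
width: 0.0854
```

Run:
```python
from h import *
plan([.434,.339,.32],frame(C[:,0],[0,0,-1]),6,0)
```

```text
dist 0.1883083465934726 deg 21.92824091305782
0 [ 0.0076 -0.0293  0.0081] [ 0.003 -0.008  0.457]
0 [ 0.0058 -0.0298  0.0081] [ 0.003 -0.008  0.457]
0 [ 0.0039 -0.0301  0.0081] [ 0.003 -0.008  0.457]
0 [ 0.0019 -0.0303  0.0081] [ 0.003 -0.008  0.457]
0 [ 0.     -0.0303  0.0081] [ 0.003 -0.008  0.457]
0 [-0.0019 -0.0302  0.0082] [ 0.003 -0.008  0.457]
```

>>> apply_moves(commands="0 0.0076 -0.0293 0.008 0 0 0.457;0 0.0058 -0.03 0.008 0 0 0.457;0 0.004 -0.03 0.008 0 0 0.457;0 0.002 -0.03 0.008 0 0 0.457;0 0 -0.03 0.008 0 0 0.457;0 -0.002 -0.03 0.008 0 0 0.457;0 0 0 0 0 0 0;0 0 0 0 0 0 0;0 0 0 0 0 0 0;0 0 0 0 0 0 0")

```text
clock: 14.1
eef_pos: [0.4343, 0.3459, 0.3175]
ee_rot: [3.137, -0.006, -0.133]
ft_force: [0.5, 0.1, 0.3]
width: 0.0855
```

Run:
```python
from h import *
from plant import r
print(r.sense()['eef_pos'],r.sense()['ee_rot'])
f=grab('wrist');P=cloud(f);cv2.imwrite('pics/w4.png',f['color'][...,::-1]);pickle.dump(f,open('w4.pkl','wb'))
v=f['color'].max(-1)
near=np.linalg.norm(P[...,:2]-cov[:2],axis=-1)<.13
q=P[near&(v<80)&(P[...,2]<.05)];hi=q[(q[:,2]>.02)];lo=q[(q[:,2]>.003)&(q[:,2]<.012)]
rc=lambda q:cv2.minAreaRect((q[:,:2]*1000).astype(np.float32))
print(rc(lo),rc(hi),np.median(hi[:,2]),np.median(lo[:,2]))
```

```text
[0.43426514 0.34592087 0.31745123] [ 3.13736816 -0.0057017  -0.13311358]
((436.4763488769531, 342.7294616699219), (149.77867126464844, 132.61697387695312), 83.02046966552734) ((436.26397705078125, 343.87188720703125), (55.10065460205078, 13.295991897583008), 82.79981231689453) 0.02534788203192362 0.00562544957290223
```

View pics/w4.png

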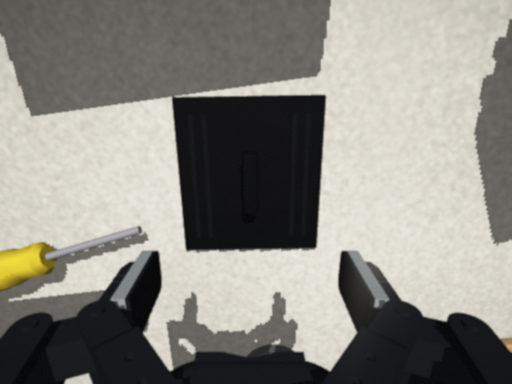

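Run:
```python
from h import *
plan([.4352,.3415,.182],frame(C[:,0],[0,0,-1]),6,0)
```

```text
dist 0.13557913556630027 deg 0.5961829091862393
0 [0.0001 0.0006 0.0226] [ 0.005 -0.007 -0.009]
0 [0.0001 0.0006 0.0226] [ 0.005 -0.007 -0.009]
0 [0.0002 0.0007 0.0226] [ 0.005 -0.007 -0.009]
0 [0.0002 0.0007 0.0226] [ 0.005 -0.007 -0.009]
0 [0.0002 0.0007 0.0226] [ 0.005 -0.007 -0.009]
0 [0.0002 0.0007 0.0226] [ 0.005 -0.007 -0.009]
```

>>> apply_moves(commands="0 0 0.001 0.025 0 -0.01 -0.02;0 0 0.001 0.025 0 -0.01 -0.02;0 0 0.001 0.025 0 -0.01 -0.02;0 0.0005 0.001 0.025 0 -0.01 0;0 0.0005 0 0.018 0 0 0;0 0 0 0.01 0 0 0;0 0 0 0.005 0 0 0;0 0 0 0.002 0 0 0;0 0 0 0 0 0 0;0 0 0 0 0 0 0")

```text
clock: 15.4
eef_pos: [0.4391, 0.3405, 0.184]
ee_rot: [-3.139, -0.01, -0.128]
ft_force: [0.3, 0.7, -0.0]
width: 0.0854
```

Run:
```python
from h import *
plan([.4352,.3415,.182],frame(C[:,0],[0,0,-1]),1,0)
```

```text
dist 0.004512963782125581 deg 0.6033448275441293
0 [-0.004  -0.0005  0.0019] [-0.02  -0.071 -0.015]
```

>>> apply_moves(commands="0 -0.002 0 0.001 -0.01 -0.04 -0.01;0 -0.002 0 0.001 -0.01 -0.04 0;0 0 0 0 0 0 0;0.6 0 0 0 0 0 0;1 0 0 0 0 0 0;1 0 0 0 0 0 0;1 0 0 0 0 0 0;1 0 0 0 0 0 0;1 0 0 0 0 0 0;1 0 0 0 0 0 0")

```text
clock: 16.65
eef_pos: [0.4353, 0.3414, 0.1829]
ee_rot: [-3.141, 0.0, -0.126]
ft_force: [-0.7, 0.1, 0.2]
width: 0.0124
```

>>> apply_moves(commands="1 0 0 -0.01 0 0 0;1 0 0 -0.02 0 0 0;1 0 0 -0.03 0 0 0;1 0 0 -0.035 0 0 0;1 0 0 -0.035 0 0 0;1 0 0 -0.035 0 0 0;1 0 0 -0.03 0 0 0;1 0 0 -0.02 0 0 0;1 0 0 -0.01 0 0 0;1 0 0 0 0 0 0")

```text
clock: 17.9
eef_pos: [0.4336, 0.3401, 0.4168]
ee_rot: [3.14, 0.003, -0.126]
ft_force: [-0.5, 0.5, -1.6]
width: 0.0122
```

Run:
```python
from h import *
g=seat+S[:,2]*(.183+.08);print(g)
plan(g,frame(S[:,0],-S[:,2]),9,1)
f=grab('wrist');P=cloud(f);pickle.dump(f,open('w5.pkl','wb'));cv2.imwrite('pics/w5.png',f['color'][...,::-1])
from plant import r
s=r.sense();Q=(P-np.array(s['eef_pos']))@rot(s);v=f['color'].max(-1)
m=(v<70)&(abs(Q[...,2]-.177)<.006)&(abs(Q[...,0])<.09)&(abs(Q[...,1])<.1);q=Q[m]
print(len(q),cv2.minAreaRect((q[:,:2]*1000).astype(np.float32)),np.percentile(q,[1,50,99],axis=0))
```

```text
[0.49433368 0.04237747 0.35821522]
dist 0.30948084983785884 deg 28.97426277026515
1 [0.0109 0.032  0.0065] [ 0.024  0.391 -0.091]
1 [0.0101 0.0321 0.007 ] [ 0.024  0.391 -0.091]
1 [0.0093 0.0323 0.0074] [ 0.024  0.391 -0.091]
1 [0.0085 0.0324 0.0078] [ 0.024  0.391 -0.091]
1 [0.0076 0.0325 0.0081] [ 0.024  0.391 -0.091]
1 [0.0068 0.0327 0.0084] [ 0.024  0.391 -0.091]
1 [0.0059 0.0328 0.0086] [ 0.024  0.391 -0.091]
1 [0.005  0.0329 0.0088] [ 0.024  0.391 -0.091]
1 [0.0041 0.0329 0.009 ] [ 0.024  0.391 -0.091]
43506 ((0.8501510620117188, -1.7653961181640625), (133.6361083984375, 149.58990478515625), 0.1901279091835022) [[-0.06402754 -0.07590134  0.17487341]
 [-0.00384889 -0.03647971  0.17647229]
 [ 0.06196445  0.06346531  0.17791944]]
```

View pics/w5.png

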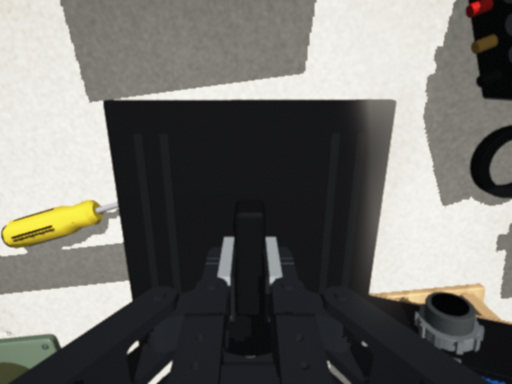

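>>> apply_moves(commands="1 0.011 0.032 0.0065 0.02 0.39 -0.09;1 0.01 0.032 0.007 0.02 0.39 -0.09;1 0.0095 0.032 0.0075 0.02 0.39 -0.09;1 0.0085 0.0325 0.008 0.02 0.39 -0.09;1 0.0075 0.0325 0.008 0.02 0.39 -0.09;1 0.007 0.0325 0.0085 0.02 0.39 -0.09;1 0.006 0.033 0.0085 0.02 0.39 -0.09;1 0.005 0.033 0.009 0.02 0.39 -0.09;1 0.004 0.033 0.009 0.02 0.39 -0.09;1 0 0 0 0 0 0")

```text
clock: 19.2
eef_pos: [0.4902, 0.0329, 0.3401]
ee_rot: [3.13, -0.469, -0.001]
ft_force: [-0.1, -0.2, -1.6]
width: 0.0127
```

Run:
```python
from h import *
g=seat+S[:,2]*(.183+.035)
plan(g,frame(S[:,0],-S[:,2]),4,1)
```

```text
dist 0.034565712897977115 deg 1.2921733564281928
1 [ 0.0032 -0.0024  0.0077] [0.015 0.035 0.013]
1 [ 0.0032 -0.0024  0.0077] [0.015 0.035 0.013]
1 [ 0.0031 -0.0024  0.0077] [0.015 0.035 0.013]
1 [ 0.0031 -0.0024  0.0077] [0.015 0.035 0.013]
```

>>> apply_moves(commands="1 0.003 -0.0025 0.0075 0.015 0.035 0.013;1 0.003 -0.0025 0.0075 0.015 0.035 0.013;1 0.003 -0.0025 0.0075 0.015 0.035 0.013;1 0.003 -0.0025 0.0075 0.015 0.035 0.013;1 0 0 0 0 0 0;1 0 0 0 0 0 0;1 0 0 0 0 0 0;1 0 0 0 0 0 0;1 0 0 0 0 0 0;1 0 0 0 0 0 0")

```text
clock: 20.45
eef_pos: [0.5156, 0.0462, 0.3162]
ee_rot: [-3.139, -0.486, -0.006]
ft_force: [-1.1, 0.1, -1.0]
width: 0.0123
```

Run:
```python
from h import *
g=seat+S[:,2]*(.183+.035)
plan(g,frame(S[:,0],-S[:,2]),1,1)
a=[grab(n) for n in ('wrist','side','top')];pickle.dump(a,open('w6.pkl','wb'))
im=np.hstack([x['color'][60:330,c:c+w] for x,c,w in zip(a,(0,200,170),(512,150,150))]);cv2.imwrite('pics/w6.png',cv2.resize(im[:,:,::-1],(800,int(270*800/im.shape[1]))))
```

```text
dist 0.004560349370928495 deg 0.29734098364644435
1 [ 0.001  0.004 -0.002] [-0.026  0.02   0.017]
```

View pics/w6.png

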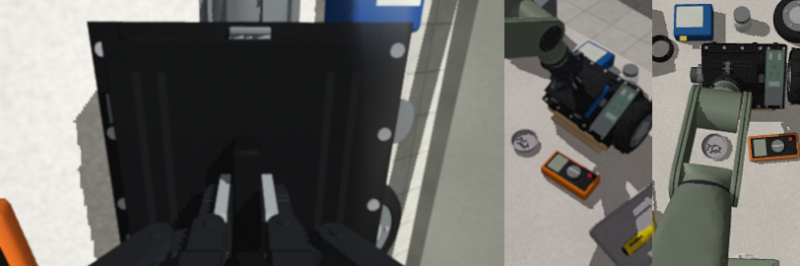

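Run:
```python
from h import *
f=pickle.load(open('w6.pkl','rb'))[0];P=cloud(f);Q=((P-seat)@S)*1000;v=f['color'].max(-1)
n=np.isfinite(Q[...,0])
m=n&(v<75)&(abs(Q[...,2]-39)<9)&(abs(Q[...,0])<85)&(abs(Q[...,1])<95);q=Q[m]
print('cover',cv2.minAreaRect(q[:,:2].astype(np.float32)),np.median(q[:,2]),np.percentile(q,[0.5,99.5],axis=0))
q2=q[(abs(q[:,0])<60)&(q[:,1]>-40)];A=np.c_[q2[:,:2],np.ones(len(q2))];print(' tilt(mrad)',np.linalg.lstsq(A,q2[:,2],rcond=None)[0]*[1000,1000,1])
m=n&(abs(Q[...,2]-6)<4)&(abs(Q[...,0])<100)&(abs(Q[...,1])<110);q=Q[m]
print('rim x',np.percentile(q[:,0],[.2,99.8]),'y max',np.percentile(q[:,1],99.8),np.median(q[:,2]))
m=n&(v>90)&(abs(Q[...,0])<25)&(Q[...,1]>60)&(Q[...,1]<95)&(Q[...,2]>5)&(Q[...,2]<25);q=Q[m];print('catch',len(q),q.min(0),q.max(0),q.mean(0))
# original bare view, catches and rim in the same frame
f=pickle.load(open('w1.pkl','rb'));Q=((cloud(f)-seat)@S)*1000;v=f['color'].max(-1);sat=np.ptp(f['color'].astype(int),axis=-1)
for s in (1,-1):
    m=(v>90)&(sat<25)&(abs(Q[...,0])<25)&(s*Q[...,1]>60)&(s*Q[...,1]<90)&(Q[...,2]>5)&(Q[...,2]<25);q=Q[m];print('w1 catch',s,len(q),q.min(0),q.max(0))
m=(abs(Q[...,2]-6)<3)&(abs(Q[...,0])<110)&(Q[...,1]>-85)&(Q[...,1]<105);q=Q[m];print('w1 rim',np.percentile(q[:,:2],[.2,99.8],axis=0),np.median(q[:,2]))
```

```text
cover ((-1.119842529296875, 6.1555938720703125), (134.30162048339844, 150.34695434570312), 0.3257990777492523) 38.691128444268166 [[-67.16324419 -62.77646133  36.98028775]
 [ 64.56041752  81.06097058  40.65577489]]
 tilt(mrad) [-2.14953043  0.94309541 38.71165874]
rim x [-89.61587511  90.72091099] y max 103.29649330386962 6.155803909103103
catch 376 [-9.92756469 80.47636347  8.00827385] [11.6100441  86.51460392 17.23194273] [ 1.39544748 84.07646854 14.82900357]
w1 catch 1 172 [-10.01622527  75.74454263   6.4449278 ] [15.65034349 89.28757008 18.05196687]
w1 catch -1 224 [-10.75167366 -87.45142218   7.47724926] [ 11.89313925 -72.93512762  18.93452252]
w1 rim [[-89.30919511 -84.89146767]
 [ 90.51488109  93.60315133]] 6.181024274776106
```

>>> apply_moves(commands="1 0.001 0.0035 0.002 0 0.01 0.02;1 0.001 0.0035 0.003 0 0.01 0;1 0 0 0.003 0 0 0;1 0 0 0.002 0 0 0;1 0 0 0 0 0 0;1 0 0 0 0 0 0;1 0 0 0 0 0 0;1 0 0 0 0 0 0;1 0 0 0 0 0 0;1 0 0 0 0 0 0")

```text
clock: 21.85
eef_pos: [0.5225, 0.0387, 0.3076]
ee_rot: [-3.138, -0.489, -0.009]
ft_force: [0.4, 0.3, -0.5]
width: 0.0125
```

```bash
cat > chk.py <<'E'
from h import *
from plant import r
s=r.sense();print('TCP in seat mm',(np.array(s['eef_pos'])-seat)@S*1000,'rot err deg',np.degrees(R.from_matrix(rot(s).T@frame(S[:,0],-S[:,2])).as_rotvec()),s['ft_force'])
f=grab('wrist');pickle.dump(f,open('last.pkl','wb'));Q=((cloud(f)-seat)@S)*1000;v=f['color'].max(-1);n=np.isfinite(Q[...,0])
T=((cloud(f)-np.array(s['eef_pos']))@rot(s))*1000
m=n&(v<75)&(abs(T[...,2]-176.5)<4)&(abs(T[...,0])<75)&(abs(T[...,1])<82);q=Q[m]
print('cover',cv2.minAreaRect(q[:,:2].astype(np.float32)),np.median(q[:,2]))
q2=q[(abs(q[:,0])<60)&(abs(q[:,1])<70)];A=np.c_[q2[:,:2],np.ones(len(q2))];print(' tilt(mrad)',np.linalg.lstsq(A,q2[:,2],rcond=None)[0]*[1000,1000,1])
m=n&(v>90)&(abs(Q[...,0])<25)&(Q[...,1]>60)&(Q[...,1]<95)&(Q[...,2]>4)&(Q[...,2]<25);q=Q[m];print('catch',len(q),np.percentile(q,[1,99],axis=0) if len(q) else '')
E
python3 chk.py
```

```text
TCP in seat mm [  1.07493022  -3.42797834 205.06425921] rot err deg [-0.21259072  0.00929194 -0.02860443] [ 0.36394483  0.32686822 -0.52946519]
cover ((-2.3266448974609375, -1.3757705688476562), (141.68116760253906, 150.56996154785156), 0.12932752072811127) 27.776420347464445
 tilt(mrad) [ 1.13890173  3.16323451 27.72649835]
catch 887 [[-10.09019291  76.44455253   6.147116  ]
 [ 11.39256094  86.4870006   17.22887075]]
```

>>> apply_moves(commands="1 0 0 0.002 -0.02 0 0;1 0 0 0.002 0 0 0;1 0 0 0.002 0 0 0;1 0 0 0.002 0 0 0;1 0 0 0.002 0 0 0;1 0 0 0 0 0 0;1 0 0 0 0 0 0;1 0 0 0 0 0 0;1 0 0 0 0 0 0;1 0 0 0 0 0 0")

```text
clock: 23.15
eef_pos: [0.5275, 0.039, 0.2986]
ee_rot: [-3.14, -0.489, -0.009]
ft_force: [-0.8, 0.4, 0.2]
width: 0.0124
```

```bash
python3 chk.py
```

```text
TCP in seat mm [  1.36795357  -3.03904769 194.76813749] rot err deg [-0.07987275 -0.02289928 -0.03336451] [-0.81496247  0.37376446  0.1900644 ]
cover ((0.9324417114257812, -1.0092697143554688), (136.7335205078125, 155.1888885498047), 0.4996359646320343) 17.312473397243398
 tilt(mrad) [ 1.16176288 -2.24183396 17.41363176]
catch 1024 [[-10.06019091  76.67661757  12.12175338]
 [ 11.17879539  86.87323425  17.23898809]]
```

>>> apply_moves(commands="1 0 0 0.002 0 0 0;1 0 0 0.002 0 0 0;1 0 0 0.003 0 0 0;1 0 0 0.003 0 0 0;1 0 0 0.003 0 0 0;1 0 0 0.003 0 0 0;1 0 0 0.003 0 0 0;1 0 0 0.003 0 0 0;1 0 0 0.003 0 0 0;1 0 0 0.003 0 0 0")

```text
clock: 24.45
eef_pos: [0.5349, 0.0393, 0.2906]
ee_rot: [3.14, -0.481, -0.004]
ft_force: [-31.1, -0.5, 31.3]
width: 0.0123
```

```bash
python3 chk.py
```

```text
TCP in seat mm [  4.08718441  -2.73625861 184.23846268] rot err deg [-0.05087084  0.42542865  0.22544342] [-31.06254195  -0.52911247  31.3407672 ]
cover ((2.7511672973632812, -2.7236099243164062), (150.0115203857422, 163.5702362060547), 0.21338871121406555) 6.875928037765153
 tilt(mrad) [12.85222472 -0.64771444  6.97889423]
catch 1146 [[-10.08520637  76.34141088  12.40287627]
 [ 11.46699753  86.24319722  17.21758477]]
```

>>> apply_moves(commands="1 -0.002 0 0.001 0.02 0.04 0.02;1 -0.001 0 0.002 0 0.02 0;1 0 0 0.003 0 0 0;1 0 0 0.003 0 0 0;1 0 0 0.003 0 0 0;1 0 0 0 0 0 0;1 0 0 0 0 0 0;1 0 0 0 0 0 0;1 0 0 0 0 0 0;1 0 0 0 0 0 0")

```text
clock: 25.75
eef_pos: [0.5337, 0.039, 0.2892]
ee_rot: [3.141, -0.482, -0.003]
ft_force: [-7.3, 0.3, 6.9]
width: 0.0126
```

```bash
python3 chk.py; python3 -c "
from h import *
f=pickle.load(open('last.pkl','rb'));cv2.imwrite('pics/w7.png',f['color'][...,::-1])"
```

```text
TCP in seat mm [  2.39405186  -3.0637218  183.57031785] rot err deg [-0.12826635  0.35730924  0.30937434] [-7.2934853  0.2577356  6.8822689]
cover ((1.3182525634765625, -2.6856536865234375), (150.18038940429688, 163.76634216308594), 0.41361960768699646) 6.14697360278718
 tilt(mrad) [ 0.69245891 -0.67759962  6.25578371]
catch 1206 [[-9.91365971 76.26739103  5.76204615]
 [11.48123555 86.888753   17.22645592]]
```

View pics/w7.png

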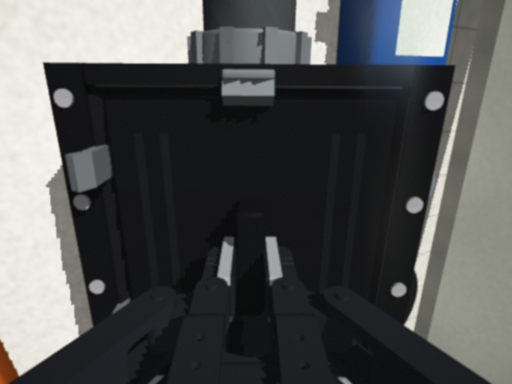

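>>> apply_moves(commands="0.7 0 0 0 0 0 0;0.5 0 0 0 0 0 0;0.5 0 0 0 0 0 0;0.5 0 0 -0.005 0 0 0;0.5 0 0 -0.015 0 0 0;0.5 0 0 -0.03 0 0 0;0.5 0 0 -0.04 0 0 0;0.5 0 0 -0.04 0 0 0;0.5 0 0 -0.04 0 0 0;0.5 0 0 0 0 0 0")

```text
clock: 27.05
eef_pos: [0.4513, 0.0392, 0.4483]
ee_rot: [3.139, -0.489, -0.002]
ft_force: [0.9, 0.7, 0.4]
width: 0.0425
```

Run:
```python
from h import *
import m as M
from plant import r
f=grab('wrist');pickle.dump(f,open('w8.pkl','wb'));cv2.imwrite('pics/w8.png',f['color'][...,::-1]);Q=((cloud(f)-seat)@S)*1000;n=np.isfinite(Q[...,0]);v=f['color'].max(-1)
def pl(m):
    q=Q[m];A=np.c_[q[:,:2],np.ones(len(q))];return np.round(np.linalg.lstsq(A,q[:,2],rcond=None)[0]*[1000,1000,1],2),len(q)
a=n&(v<75)&(abs(Q[...,2]-6)<6)
print('cover',pl(a&(abs(Q[...,0])<58)&(abs(Q[...,1])<66)&((abs(Q[...,0])>15)|(abs(Q[...,1])>38))))
print('rim',pl(a&(abs(Q[...,0])>76)&(abs(Q[...,0])<88)&(abs(Q[...,1])<85)))
for s in (1,-1):
    q=Q[n&(v>90)&(abs(Q[...,0])<14)&(s*Q[...,1]>60)&(s*Q[...,1]<95)&(Q[...,2]>8)&(Q[...,2]<25)];print('catch',s,len(q),np.percentile(q,[1,99],axis=0).tolist() if len(q) else '')
q=Q[n&(v<75)&(Q[...,2]>22)&(Q[...,2]<29)&(abs(Q[...,0])<25)&(abs(Q[...,1])<45)];print('bar',cv2.minAreaRect(q[:,:2].astype(np.float32)))
print(r.sense()['ft_force'])
```

```text
top yellow 325 [0.60064927 0.04285567 0.14023046] [0.55955704 0.02920051 0.09215087] [0.64594417 0.05970751 0.16559851]
 axis [ 0.884121   -0.01285487  0.46708115] ext -0.051899562459168005 0.0471457805542009
 batt [0.6174539  0.02280446 0.12033954] [-0.44964109  0.02233012  0.89293015] 563 26.75621015386631 [ 0.56839928 -0.02376295  0.05596156] [0.68974563 0.10520819 0.15755446]
side yellow 290 [0.59753271 0.04073706 0.14018685] [0.55809234 0.02734954 0.10592552] [0.64253483 0.05645376 0.16620608]
 axis [0.88735445 0.00120717 0.46108636] ext -0.043847356732626755 0.04974751000515368
 batt [0.65487029 0.05167937 0.09254867] [0.14514908 0.22543859 0.96338424] 202 15.55270149642586 [ 0.56376534 -0.02802664  0.01290082] [0.87385217 0.22949408 0.1791254 ]
cover ((434.83221435546875, 340.63092041015625), (152.79547119140625, 132.18179321289062), 82.60214233398438) [0.0025805  0.00614123 0.02705959]
 bar 86 ((433.7580871582031, 338.8715515136719), (55.93483352661133, 14.16279411315918), 83.11991882324219) [0.43369481 0.33859226 0.02551318]
tray ((442.602294921875, -323.40380859375), (151.8
[... 627 characters left out ...]
81), (110.717529296875, 156.6877899169922), 72.6854019165039) 0.09585362823395993
can ((678.5836791992188, -304.99188232421875), (57.628387451171875, 57.96640396118164), 83.15692901611328) 0.05543200312599805
cover (array([ 0.75, -0.14,  6.25]), 11158)
rim (array([0.3 , 0.29, 6.13]), 2915)
catch 1 247 [[-9.576074915028652, 76.1613593312105, 12.184799675592648], [11.59772798489395, 86.21030242053469, 17.42172664793618]]
catch -1 239 [[-10.046674030623969, -87.9193899466303, 8.416697193685504], [10.357368933853179, -72.8501798980067, 16.86009807139512]]
bar ((1.8451309204101562, -0.3478527069091797), (55.15724182128906, 13.560956954956055), 89.91519927978516)
[1.06529109 0.06008153 0.21888348]
```

View pics/w8.png

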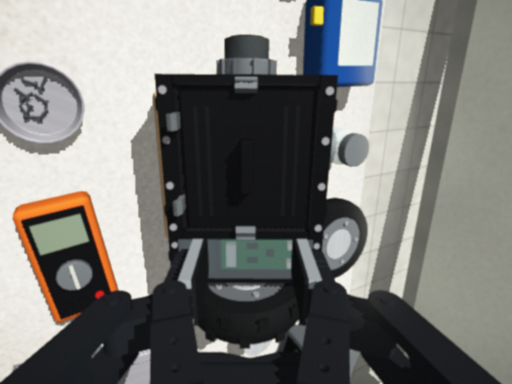

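```bash
python3 -c "
from plant import r
print(r.finish_job())"
```

```text
the job is handed in; nothing more can be done
None
```

The job is handed in at about 27 s of robot time. The screwdriver is in the tool tray, and the cover is pressed home in the battery bay. The hand-in gave no verdict, so this rests on my own measurements.

- **Screwdriver:** after I let go, its handle lay level from x -85 to +10 mm and about -15 mm in y in the tray frame. That puts the blade at about x +85 mm, inside the walls. I did not look at it again after fitting the cover.
- **Cover:** after release its top face was within about 0.15 mm of the rim and tilted under 1 mrad. The grip bar sat within about 2 mm of the seat centre.
- **Catches:** both appeared in the same places as at the start, sprung back over the cover's edges.
- **Forces:** the force at the wrist reached about 44 N while pressing, partly because the cover had drifted about 3 mm uphill. I corrected that before the last push. The fingers stayed clear of the battery by plan, and no contact force showed while gripping the screwdriver.
- **Disagreement:** the top and wrist cameras differed by 2 to 5 mm on the cover's position. I centred it using the wrist picture that showed both the cover and a catch.
- **Multimeter and screw dish:** no move came near either. The last wrist picture shows them apparently undisturbed, but I did not re-measure their positions.

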